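# Shut the air off and hold the vent open

## Robot

A 7-joint arm with a two-finger parallel gripper is mounted at the origin on the work surface. World frame = base frame: x ahead of the robot, y to its left, z up, the work surface at z = 0. Lengths are in m, angles in degrees, forces in N, time in s.
With the tool pointing down it reaches from about 0.4 to 0.925 m from the base axis. Payload 5.6 kg.
Tool frame: the origin (TCP) lies at the very end of the fingers, on their centre line; the grasp point (between the pads) lies 19 mm behind it; z points along the fingers, y is the line along which they close (so a half turn about z gives the same grasp; the last joint's range is limited). The gripper opens to 85 mm and grips with 20 to 120 N. Pads are 22 mm wide; open, the fingers measure 114 mm over their backs; the gripper's body (76 mm by 85 mm) begins 54 mm behind the grasp point. The pads swing forward as they close: fully open they stand 13 mm farther back than shut.
Start: joints at [69.786, 26.786, -0.665, 91.828, 0.344, 61.387, -3.226], TCP at [0.198, -0.619, 0.231] pointing down, gripper open.
Joint ranges: [-144.91, 144.91], [-17.63, 115.5], [-89.93, 88.59], [15.96, 139.68], [-74.01, 254.01], [8.47, 105.57], [-167.45, 167.45]. Speed limits (degrees/s): [147.25, 147.25, 180, 180, 180, 180, 180].

## Interface

Orientations are given as a 3x3 rotation matrix whose columns are the frame's x, y, z axes.
In Python, from plant import r gives the robot as it stands. The module is installed in compiled form; this text tells all that it offers.
- The arm moves only by the tool step_arm, never from a script. Its argument "commands" is a list of rows, each an object of numbers: "claw": the closure, from 0 (fully open) to 1 (shut); "dx", "dy", "dz": the shift along the tool's x, y, z scaled (see below); "rx", "ry", "rz": the turn, a rotation vector about the tool's x, y, z scaled (see below). In form: [{"claw": .., "dx": .., "dy": .., "dz": .., "rx": .., "ry": .., "rz": ..}, ...]. A call has exactly 8 rows; each row shifts and turns the commanded pose from where the row before left it, along the tool's axes as they then stand; what a row does not reach is not made up. The controller multiplies each number of a shift by 1 m and each number of a turn by pi/2 rad. A row lasts 1/8 s, in which the tool goes at most 62.5 mm and 10.7 degrees, less where a joint would pass 70% of its speed; a pose out of reach is approached as far as the arm can. A call with a number of a shift or a turn outside -1 to 1 is refused whole. A call with a gripper value outside its range is refused whole. The fingers move at their own pace and stop on an object; "force" is the grip in N (left out, the last holds). Time passes only in rows, so rows that do not move let the fingers close, or fill a call up. It gives the time, the measured TCP pose, the force, the opening and the grip force at its end, in the units of the state.
- r.get_state(): the state, without advancing time (a new reading comes with each control period).
- r.snapshot(name): name is "scene" or "top" or "wrist"; returns a dict with "img" (420x560x3 uint8, red, green, blue), "depth" (420x560 float32, m along the optical axis (not along the pixel's ray), 0 where there is no reading), "vfov" (degrees; the focal length in pixels is half the picture's height over the tangent of half this angle, whatever the lens; pixels are square), "cx", "cy" (the principal point, pixels), "world_to_cam" (4x4, takes a point from world to camera coordinates). Camera axes: x right, y down, z forward; pixel columns grow to the right and rows downward; lengths in m; the calibration is good to about 2 mm. The wrist camera is an equidistant fisheye: a pixel r from the principal point sees the ray r / f radians off the axis. A picture is of the moment at which its call begins.
- r.finish_job(): hands the job in; it is judged then, once.
The state is a dict: "clock": time; "joints": joint angles; "qvel": joint speeds; "joint_efforts": joint torques, N m; "tcp_pos": TCP position; "eef_rot": TCP orientation; "force": force on the tool from outside, world axes, zero at the start; "moment": the same for the moment, N m; "finger_gap": opening from 0.0 (shut) to 1.0 (fully open); "grip_force": force on a finger pad.
Only numpy, scipy, OpenCV 4.12 (cv2) and the standard library are available. Lean on these libraries where they do the work, as an engineer would, in place of code of your own. Each camera call takes 0.05 s, during which the arm holds its last target. There are 200 camera calls.

## Task

Make the test rig safe: first flip the isolator lever over to its shut side, away from the robot. Then take the loose pointer knob (not the round one), turn it so that the flat in its bore meets the flat on the vent valve's spindle, push it fully onto the spindle and press the spindle right down. Finish while still holding it pressed down, so that the line vents, and do not knock the other parts about.

Things in the scene. Friction and masses are not known exactly. Their poses are not given: they have to be found in the camera images.
- isolator_base: Isolator: 120 x 80 x 8 mm steel foot plate (long side along x) fixed to the bench, with a 70 x 50 mm aluminium block up to 38 mm height, brass pipe stubs on its y sides, and one lever turning about a level axis along y, 38 mm above the origin. Origin: centre of the underside; z up. Stands left or right of the vent valve; yaw varies.
- isolator_ball (a point): Centre of the black ball (26 mm diameter) at the end of the isolator's lever, 80 mm from the lever's axis; the stem is a 10 mm steel rod. Lever at 0: ball 45 mm to the base's -x side (robot's side) of the axis and 104 mm above the bench; upright 118 mm; at 1.2: 45 mm to the +x side, 104 mm high.
- isolator (a joint): Isolator lever angle, rad: 0 = open, leaning to the base's -x (towards the robot), 0.6 = upright, 1.2 = shut, leaning to +x. It is weighted: below upright it falls back to 0, past upright it falls on to 1.2; about 1 N at the ball moves it. It starts at 0.
- vent_valve: Vent valve: 110 x 100 x 8 mm steel foot plate fixed to the bench, 75 x 75 mm aluminium block up to 50 mm height, a round steel collar (40 mm diameter) up to 60 mm, brass pipe stubs on its y sides, and the upright steel spindle standing out of the collar at the centre. Origin: centre of the underside, z up.
- spindle_top (a point): Centre of the spindle's top end, on its axis, 94 mm above the bench when not pressed. D shaft: 18 mm diameter, one flat 3.5 mm from the axis along all of its visible 34 mm, 1.5 mm chamfer on top. x of this frame points from the axis out through the flat; z up. The flat's direction varies apart from the block's; stiff to turn (0.4 N m). Moves with the spindle.
- vent_press (a joint): How far the spindle is pressed down, m: 0 = up, 0.010 = bottom stop. Spring: 6 N to start it moving, 12 N at the stop; it springs back up when let go.
- pointer_knob: Loose black plastic pointer knob, about 60 g, upright on the bench, 42 mm high. From above: a bar 28 mm wide (y) with flat parallel sides (x = -14 to +14 mm), tapering to a nose at x = +33 mm and a blunt tail at x = -20 mm; thin metal line on top along the nose. Origin: on the bore's axis, in the plane of the underside; x along the nose, z up.
- knob_bore (a point): Mouth of the knob's bore, at the knob's origin, same axes. D bore to match the spindle: 19.6 mm diameter, flat 4.3 mm from the axis on the nose (+x) side, 20 mm deep, 2 mm chamfer at the mouth. Goes on with the nose along the spindle flat's outward direction (about 10 degrees of play), not half a turn off. Fully on, this point is 20 mm below point spindle_top.
- knob_nose (a point): Tip of the pointer knob's nose, 33 mm from the bore's axis, at the level of the underside.
- round_knob: Bystander: loose round black knob with fluted rim, 50 mm diameter, 40 mm high, round in plan without nose. It may lie at the left or the right, opposite to the pointer knob. Origin: centre of the underside.
- flange: Bystander: flat steel flange, 68 mm diameter, 12 mm high, loose. Origin: centre of the underside.
- sleeve: Bystander: upright copper-coloured sleeve, 56 mm diameter, 50 mm high, loose. Origin: centre of the underside.
- gasket: Bystander: black rubber ring, 72 mm diameter, 16 mm high, loose. Origin: centre of the underside.
- wrench: Bystander: loose steel wrench lying flat along its x.
Mind the look-alikes: they are no part of the job. Leave any green look-alike of the vent_valve alone.

How it is judged:
By the outcome, as a careful person would: the job done as asked, in the order asked, and still so for the second after the job is handed in, while the arm keeps its last pose, push and grip.
It also fails if it takes over 54 s, if anything falls off the work surface, if the arm or the gripper's body presses on something with over 40 N, if the wrist force passes 120 N, or if a joint passes its speed limit or range.

## Working session

There is one attempt and no reset: what is moved stays moved. The work goes in short steps, Python scripts to look and compute and a tool call to move; the robot and the scene stay as the last step left them, time stands still between calls to the robot, and variables do not carry over. Pictures are saved under pics/ and viewed, at most 10 in all, crops included, and the job is handed in when it is done.

Besides the shell and the picture viewer there is one more tool, called after "Request:" as name(argument=value, ...), one argument or row to a line, values as JSON. step_arm: Moves the arm, as the interface text tells. Shifts and turns lie within -1 to 1; 1 stands for 1 m of shift or pi/2 rad of turn. Its arguments: {"type":"object","properties":{"commands":{"type":"array"},"force":{"type":"number"}},"required":["commands"]}

```bash
mkdir -p pics
cat > h.py <<'E'
import numpy as np, cv2
from plant import r
def snap(n,f):
    s=r.snapshot(n); cv2.imwrite(f'pics/{f}.png',s['img'][:,:,::-1]); np.savez(f'{f}.npz',**s); return s
def world(s,u,v,d=None,z=None):
    """pixel -> world, by depth or by plane height z (pinhole)"""
    f=210/np.tan(np.radians(float(s['vfov']))/2); T=np.linalg.inv(s['world_to_cam'])
    ray=np.array([(u-s['cx'])/f,(v-s['cy'])/f,1.])
    if z is None:
        return (T@np.r_[ray*(s['depth'][int(v),int(u)] if d is None else d),1])[:3]
    w=T[:3,:3]@ray; return T[:3,3]+w*(z-T[2,3])/w[2]
def cloud(s):
    f=210/np.tan(np.radians(float(s['vfov']))/2); T=np.linalg.inv(s['world_to_cam'])
    v,u=np.mgrid[:420,:560]; d=s['depth']
    P=np.stack([(u-s['cx'])/f*d,(v-s['cy'])/f*d,d],-1)@T[:3,:3].T+T[:3,3]; P[d==0]=np.nan
    return P
E
python3 - <<'E'
from h import *
a=snap('top','top1'); b=snap('scene','sc1')
print(a['vfov'],a['cx'],a['cy'],np.linalg.inv(a['world_to_cam']).round(3),b['vfov'])
print(r.get_state())
cv2.imwrite('pics/both.png',cv2.resize(np.hstack([a['img'],b['img']])[:,:,::-1],None,fx=.71,fy=.71))
E
```

```text
54.823594728972076 277.7462280577343 208.81628048844544 [[-0.059 -0.974  0.22   0.301]
 [-0.998  0.058 -0.012 -0.018]
 [-0.001 -0.221 -0.975  0.951]
 [ 0.     0.     0.     1.   ]] 53.213923755169866
{'clock': 0.1, 'joints': array([69.78485591, 26.83181798, -0.66518843, 91.87684516,  0.34271789,
       61.38559226, -3.22836835]), 'qvel': array([-0.06313124, -0.14402467,  0.00020855, -0.1729762 ,  0.02250956,
        0.02847025,  0.04197712]), 'joint_efforts': array([ 9.90006010e-04, -5.33523023e+01,  2.15698237e-02, -2.51965714e+01,
        1.15004060e-02,  4.30460408e-03, -6.50045948e-06]), 'tcp_pos': array([ 0.19796802, -0.61858534,  0.23041511]), 'eef_rot': array([[ 9.52422533e-01,  3.04780215e-01, -5.82141606e-04],
       [ 3.04780755e-01, -9.52421355e-01,  1.50151467e-03],
       [-9.68121319e-05, -1.60750197e-03, -9.99998703e-01]]), 'force': array([ 0.75636965, -0.42289049,  0.7171263 ]), 'moment': array([-0.00831392, -0.03368538, -0.02389167]), 'grip_force': 0.0, 'finger_gap': 1.001592097280853}
```

View pics/top1.png

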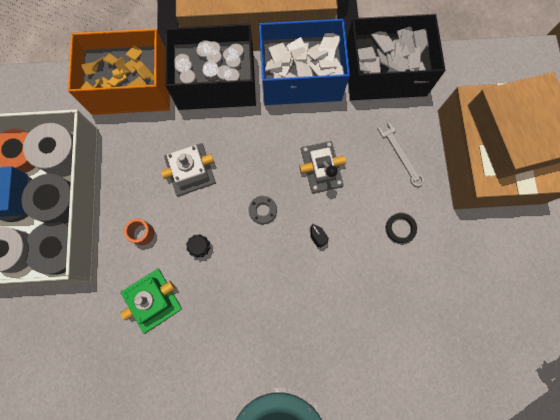

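View pics/sc1.png

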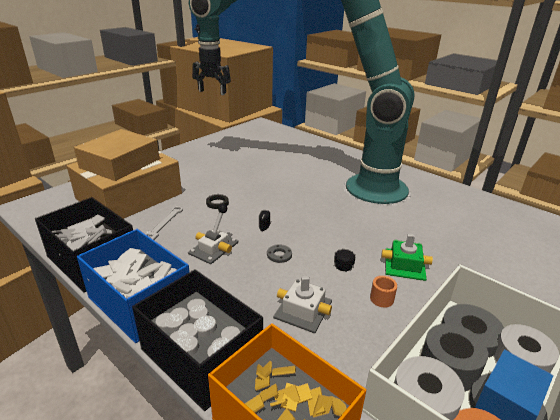

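The top view shows the vent valve at about (187,163), the isolator at (323,166) with its ball at (331,171), and the pointer knob at (318,236). The round knob is at (198,246) and the green look-alike at (145,300).

Run:
```python
from h import *
s=dict(np.load('top1.npz')); P=cloud(s); im=s['img']
def cl(u0,u1,v0,v1,z0,z1,dark=None):
    Q=P[v0:v1,u0:u1]; m=(Q[...,2]>z0)&(Q[...,2]<z1)
    if dark: m&=im[v0:v1,u0:u1].max(-1)<dark
    return Q[m]
k=cl(300,340,215,258,.03,.06); print('knob top',len(k),k.mean(0),k[:,2].max())
c=cv2.minAreaRect((k[:,:2]*1000).astype(np.float32)); print(c)
b=cl(322,345,158,182,.08,.13,90); print('ball',len(b),b.mean(0),b[:,2].max())
sp=cl(170,205,140,180,.085,.11); print('spindle',len(sp),sp.mean(0))
f=cl(155,220,135,200,.004,.012); print('vfoot',cv2.minAreaRect((f[:,:2]*1000).astype(np.float32)))
f=cl(155,220,135,200,.046,.054); print('vblock',cv2.minAreaRect((f[:,:2]*1000).astype(np.float32)))
f=cl(295,350,135,195,.034,.042); print('iblock',cv2.minAreaRect((f[:,:2]*1000).astype(np.float32)))
f=cl(295,350,135,195,.004,.012); print('ifoot',cv2.minAreaRect((f[:,:2]*1000).astype(np.float32)))
A=cv2.resize(im[210:260,290:350],None,fx=6,fy=6,interpolation=2); B=cv2.resize(im[140:190,160:220],None,fx=6,fy=6,interpolation=2)
C=cv2.resize(im[135:205,290:360],None,fx=4.2857,fy=4.2857,interpolation=2)[:300]
D=np.hstack([A,B]); cv2.imwrite('pics/crop.png',np.vstack([D,cv2.copyMakeBorder(C,0,0,0,720-C.shape[1],0)])[:600,:,::-1])
```

```text
knob top 247 [ 0.44077506 -0.11791618  0.04178375] 0.04772320397710983
((444.04278564453125, -116.89846801757812), (52.932491302490234, 28.05377960205078), 30.521581649780273)
ball 106 [ 0.56819246 -0.14856262  0.11273864] 0.12059473757984152
spindle 47 [0.62571206 0.17920869 0.09296049]
vfoot ((632.8167724609375, 186.85372924804688), (146.68319702148438, 157.525146484375), 5.755953311920166)
vblock ((627.6958618164062, 181.3232421875), (74.89064025878906, 74.55428314208984), 16.796308517456055)
iblock ((616.4743041992188, -147.00108337402344), (69.26846313476562, 70.97926330566406), 13.001513481140137)
ifoot ((621.1077270507812, -147.23110961914062), (127.37528991699219, 154.42503356933594), 84.1007308959961)
```

View pics/crop.png

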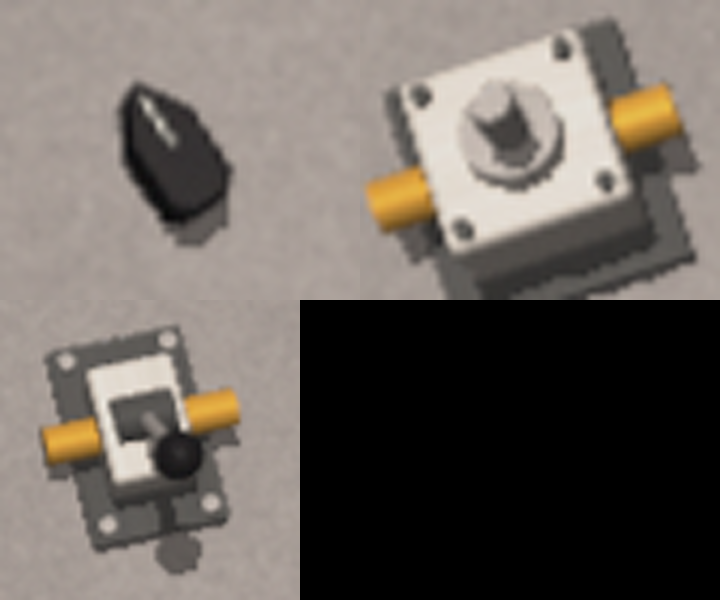

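The crop shows the knob nose pointing up-left, a yaw of about 30°. The isolator's yaw is about 13°, with its ball towards the robot. I'll approach from the robot side of the ball.

```bash
cat >> h.py <<'E'
def to(x,y,z,yaw=None):
    """tool-axes shift (m) and turn to a target, tool down"""
    s=r.get_state(); R=s['eef_rot']; d=R.T@(np.array([x,y,z])-s['tcp_pos'])
    cur=np.degrees(np.arctan2(R[1,0],R[0,0])); 
    print('clock',s['clock'],'tcp',s['tcp_pos'].round(4),'yaw',cur.round(2),'tilt',R[:,2].round(4),'d_tool',d.round(4),
      'rz total',None if yaw is None else round((cur-yaw)/90,4),'F',s['force'].round(2),'gap',round(s['finger_gap'],3),'q',s['joints'].round(1))
E
python3 -c "
from h import *; to(.505,-.164,.16)"
```

```text
clock 0.1 tcp [ 0.198  -0.6186  0.2304] yaw 17.74 tilt [-6.0e-04  1.5e-03 -1.0e+00] d_tool [ 0.431  -0.3393  0.0709] rz total None F [ 0.76 -0.42  0.72] gap 1.002 q [69.8 26.8 -0.7 91.9  0.3 61.4 -3.2]
```

Request:
step_arm(
  commands=[
    {"claw":1,"dx":0.042,"dy":-0.033,"dz":0},
    {"claw":1,"dx":0.042,"dy":-0.033,"dz":0},
    {"claw":1,"dx":0.042,"dy":-0.033,"dz":0},
    {"claw":1,"dx":0.042,"dy":-0.033,"dz":0},
    {"claw":1,"dx":0.042,"dy":-0.033,"dz":0},
    {"claw":1,"dx":0.042,"dy":-0.033,"dz":0},
    {"claw":1,"dx":0.042,"dy":-0.033,"dz":0},
    {"claw":1,"dx":0.042,"dy":-0.033,"dz":0},
  ],
)

```text
$.commands[0]: bad value
```

```bash
python3 -c "
from h import *; to(.505,-.164,.095)"
```

```text
clock 0.1 tcp [ 0.198  -0.6186  0.2304] yaw 17.74 tilt [-6.0e-04  1.5e-03 -1.0e+00] d_tool [ 0.431  -0.3392  0.1359] rz total None F [ 0.76 -0.42  0.72] gap 1.002 q [69.8 26.8 -0.7 91.9  0.3 61.4 -3.2]
```

Request:
step_arm(
  commands=[
    {"claw":1,"dx":0.042,"dy":-0.033,"dz":0,"rx":0,"ry":0,"rz":0},
    {"claw":1,"dx":0.042,"dy":-0.033,"dz":0,"rx":0,"ry":0,"rz":0},
    {"claw":1,"dx":0.042,"dy":-0.033,"dz":0,"rx":0,"ry":0,"rz":0},
    {"claw":1,"dx":0.042,"dy":-0.033,"dz":0,"rx":0,"ry":0,"rz":0},
    {"claw":1,"dx":0.042,"dy":-0.033,"dz":0,"rx":0,"ry":0,"rz":0},
    {"claw":1,"dx":0.042,"dy":-0.033,"dz":0,"rx":0,"ry":0,"rz":0},
    {"claw":1,"dx":0.042,"dy":-0.033,"dz":0,"rx":0,"ry":0,"rz":0},
    {"claw":1,"dx":0.042,"dy":-0.033,"dz":0,"rx":0,"ry":0,"rz":0},
  ],
)

```text
clock: 1.1
tcp_pos: [0.4382, -0.2636, 0.2311]
eef_rot: [[0.952, 0.305, -0.0], [0.305, -0.952, -0.0], [-0.0, -0.0, -1.0]]
force: [0.2, -0.8, -0.1]
finger_gap: -0.004
grip_force: 0.0
```

```bash
python3 -c "
from h import *; to(.505,-.164,.095)"
```

```text
clock 1.1 tcp [ 0.4382 -0.2636  0.2311] yaw 17.74 tilt [-2.e-04 -0.e+00 -1.e+00] d_tool [ 0.094  -0.0746  0.1361] rz total None F [ 0.2  -0.77 -0.1 ] gap -0.004 q [ 37.8  14.2 -12.3 110.4   3.6  55.7 -48.4]
```

Request:
step_arm(
  commands=[
    {"claw":1,"dx":0.032,"dy":-0.025,"dz":0.03,"rx":0,"ry":0,"rz":0},
    {"claw":1,"dx":0.032,"dy":-0.025,"dz":0.03,"rx":0,"ry":0,"rz":0},
    {"claw":1,"dx":0.03,"dy":-0.025,"dz":0.03,"rx":0,"ry":0,"rz":0},
    {"claw":1,"dx":0,"dy":0,"dz":0.025,"rx":0,"ry":0,"rz":0},
    {"claw":1,"dx":0,"dy":0,"dz":0.021,"rx":0,"ry":0,"rz":0},
    {"claw":1,"dx":0,"dy":0,"dz":0,"rx":0,"ry":0,"rz":0.025},
    {"claw":1,"dx":0,"dy":0,"dz":0,"rx":0,"ry":0,"rz":0.025},
    {"claw":1,"dx":0,"dy":0,"dz":0,"rx":0,"ry":0,"rz":0},
  ],
)

```text
clock: 2.1
tcp_pos: [0.505, -0.1655, 0.0963]
eef_rot: [[0.974, 0.228, 0.002], [0.228, -0.974, -0.001], [0.002, 0.001, -1.0]]
force: [-0.9, -0.4, 0.8]
finger_gap: 0.002
grip_force: 0.0
```

```bash
python3 -c "
from h import *; to(.615,-.138,.095); s=snap('wrist','w1'); print(np.linalg.inv(s['world_to_cam']).round(3),s['vfov'],s['cx'],s['cy'])"
```

```text
clock 2.1 tcp [ 0.505  -0.1655  0.0963] yaw 13.2 tilt [ 1.7e-03 -8.0e-04 -1.0e+00] d_tool [ 0.1134 -0.0016  0.0015] rz total None F [-0.9  -0.41  0.77] gap 0.002 q [ 24.5  26.9 -12.3 113.7   8.6  40.2 -69.9]
[[ 0.229 -0.922 -0.313  0.586]
 [-0.973 -0.217 -0.075 -0.147]
 [ 0.001  0.321 -0.947  0.239]
 [ 0.     0.     0.     1.   ]] 65.70646984690485 283.55838569548575 206.94964088780782
```

View pics/w1.png

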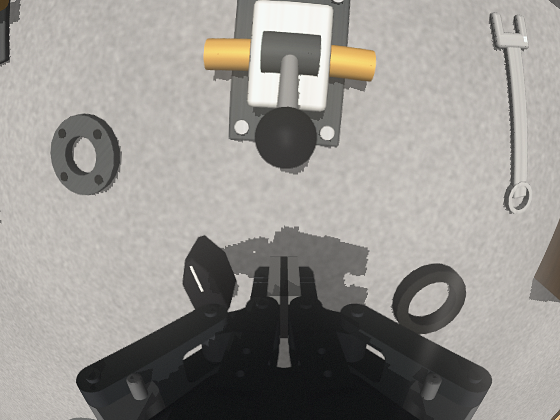

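The wrist view shows the ball at (286,138), in line with the closed fingers at (284,280). Now I push along tool x.

Request:
step_arm(
  commands=[
    {"claw":1,"dx":0.02,"dy":0,"dz":0,"rx":0,"ry":0,"rz":0},
    {"claw":1,"dx":0.018,"dy":0,"dz":0,"rx":0,"ry":0,"rz":0},
    {"claw":1,"dx":0.015,"dy":0,"dz":0,"rx":0,"ry":0,"rz":0},
    {"claw":1,"dx":0.015,"dy":0,"dz":0,"rx":0,"ry":0,"rz":0},
    {"claw":1,"dx":0.015,"dy":0,"dz":0,"rx":0,"ry":0,"rz":0},
    {"claw":1,"dx":0.015,"dy":0,"dz":0,"rx":0,"ry":0,"rz":0},
    {"claw":1,"dx":0.015,"dy":0,"dz":0,"rx":0,"ry":0,"rz":0},
    {"claw":1,"dx":0,"dy":0,"dz":0,"rx":0,"ry":0,"rz":0},
  ],
)

```text
clock: 3.15
tcp_pos: [0.6156, -0.1383, 0.0951]
eef_rot: [[0.973, 0.23, 0.001], [0.23, -0.973, 0.001], [0.001, -0.0, -1.0]]
force: [-0.8, 0.4, 0.6]
finger_gap: 0.001
grip_force: 0.0
```

```bash
python3 -c "
from h import *; to(.438,-.12,.20,30.5); s=snap('top','top2'); s=snap('wrist','w2'); 
P=cloud(dict(np.load('top2.npz')));Q=P[100:200,290:360];m=(Q[...,2]>.08)&(Q[...,2]<.125); print(Q[m].mean(0))"
```

```text
clock 3.15 tcp [ 0.6156 -0.1383  0.0951] yaw 13.32 tilt [ 9.e-04  6.e-04 -1.e+00] d_tool [-0.1686 -0.0587 -0.105 ] rz total -0.1909 F [-0.75  0.43  0.59] gap 0.001 q [ 18.3  34.8 -11.7  99.6   9.1  46.5 -74.4]
[ 0.60640726 -0.1364687   0.11240387]
```

View pics/w2.png

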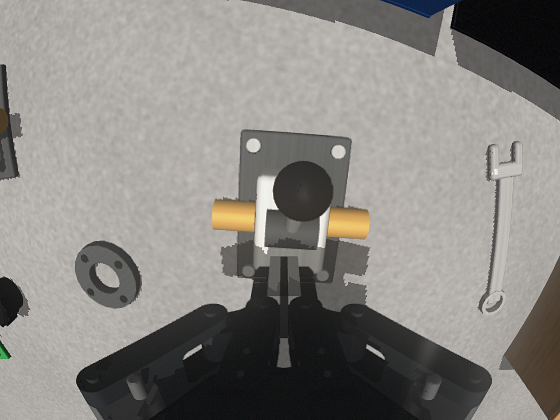

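The lever has fallen to the far side. Next is the pointer knob.

Request:
step_arm(
  commands=[
    {"claw":1,"dx":-0.01,"dy":0,"dz":-0.05,"rx":0,"ry":0,"rz":0},
    {"claw":0.6,"dx":-0.025,"dy":0,"dz":-0.04,"rx":0,"ry":0,"rz":0},
    {"claw":0.4,"dx":-0.04,"dy":-0.015,"dz":0,"rx":0,"ry":0,"rz":0},
    {"claw":0.4,"dx":-0.04,"dy":-0.015,"dz":0,"rx":0,"ry":0,"rz":0},
    {"claw":0.4,"dx":-0.04,"dy":-0.015,"dz":0,"rx":0,"ry":0,"rz":0},
    {"claw":0.4,"dx":-0.014,"dy":-0.014,"dz":0,"rx":0,"ry":0,"rz":-0.07},
    {"claw":0.4,"dx":0,"dy":0,"dz":0,"rx":0,"ry":0,"rz":-0.07},
    {"claw":0.4,"dx":0,"dy":0,"dz":0,"rx":0,"ry":0,"rz":-0.05},
  ],
)

```text
clock: 4.25
tcp_pos: [0.4355, -0.1208, 0.1855]
eef_rot: [[0.862, 0.507, 0.0], [0.507, -0.862, -0.001], [-0.0, 0.001, -1.0]]
force: [-0.0, 0.7, -0.7]
finger_gap: 0.607
grip_force: 0.0
```

```bash
python3 -c "
from h import *; to(.438,-.12,.10,30.5); s=snap('wrist','w3'); 
P=cloud(snap('top','top3'));Q=P[120:200,290:360];m=(Q[...,2]>.08)&(Q[...,2]<.125); print('ball',Q[m].mean(0))"
```

```text
clock 4.25 tcp [ 0.4355 -0.1208  0.1855] yaw 30.48 tilt [ 1.e-04 -6.e-04 -1.e+00] d_tool [0.0026 0.0006 0.0855] rz total -0.0002 F [-0.04  0.75 -0.67] gap 0.607 q [ 27.1  12.4 -17.7 120.1   5.1  48.1 -53.1]
ball [ 0.65473702 -0.13466346  0.1081319 ]
```

View pics/w3.png

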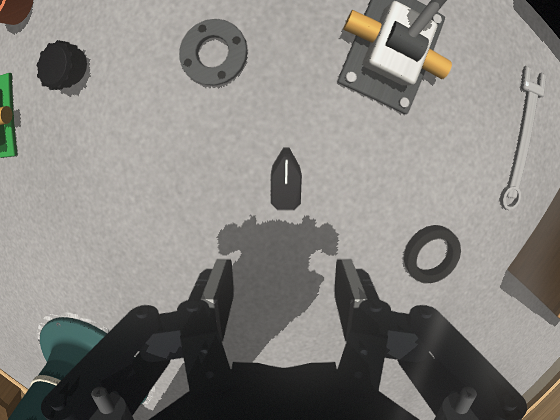

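The ball now lies at x=0.655, which is shut. The knob at (286,180) is lined up upright in the wrist view. I'll measure its pose with the fisheye model.

```bash
cat >> h.py <<'E'
def fish(s,u,v,z):
    """wrist pixels -> world on plane z"""
    f=210/np.tan(np.radians(float(s['vfov']))/2); T=np.linalg.inv(s['world_to_cam'])
    a=np.stack([np.asarray(u,float)-s['cx'],np.asarray(v,float)-s['cy']],-1); rr=np.linalg.norm(a,axis=-1,keepdims=True); th=rr/f
    w=np.concatenate([a/rr*np.sin(th),np.cos(th)],-1)@T[:3,:3].T
    return T[:3,3]+w*((z-T[2,3])/w[...,2:])
E
python3 - <<'E'
from h import *
s=dict(np.load('w3.npz')); g=s['img'].max(-1)[140:220,255:320]
v,u=np.nonzero(g>140); 
sub=s['img'][140:220,255:320].astype(int)
n,l,st,c=cv2.connectedComponentsWithStats((g<75).astype(np.uint8)); i=1+st[1:,4].argmax(); m=cv2.morphologyEx((l==i).astype(np.uint8),cv2.MORPH_CLOSE,np.ones((5,5)))
v,u=np.nonzero(m); W=fish(s,u+255,v+140,.042); print(st[i],cv2.minAreaRect((W[:,:2]*1000).astype(np.float32)))
v2,u2=np.nonzero((g>110)&(cv2.erode(m,np.ones((5,5)))>0)); L=fish(s,u2+255,v2+140,.042)[:,:2]; print(len(L),L.mean(0)); 
e=np.linalg.svd(L-L.mean(0))[2][0]; print(np.degrees(np.arctan2(e[1],e[0])))
R=np.radians(30.5); ax=np.array([np.cos(R),np.sin(R)]); p=np.array([-ax[1],ax[0]])
print('lateral line',L.mean(0)@p,'nose max',(W[:,:2]@ax).max(),'tail',(W[:,:2]@ax).min(),'sides',(W[:,:2]@p).min(),(W[:,:2]@p).max(),'tcp',r.get_state()['tcp_pos'][:2]@p,r.get_state()['tcp_pos'][:2]@ax)
E
```

```text
[  16    8   31   62 1458] ((446.99334716796875, -116.86600494384766), (57.11997985839844, 27.155799865722656), 29.89439582824707)
72 [ 0.45335787 -0.11310907]
-149.5586991793294
lateral line -0.3275545856167161 nose max 0.35436240019039017 tail 0.29719678698461177 sides -0.3411616402303152 -0.3137422938253968 tcp -0.3252236836725132 0.31411163561741307
```

Request:
step_arm(
  commands=[
    {"claw":0.4,"dx":0.003,"dy":0.0023,"dz":0.04,"rx":0,"ry":0,"rz":0},
    {"claw":0.4,"dx":0,"dy":0,"dz":0.04,"rx":0,"ry":0,"rz":0},
    {"claw":0.4,"dx":0,"dy":0,"dz":0.04,"rx":0,"ry":0,"rz":0},
    {"claw":0.4,"dx":0,"dy":0,"dz":0.03,"rx":0,"ry":0,"rz":0},
    {"claw":0.4,"dx":0,"dy":0,"dz":0.0235,"rx":0,"ry":0,"rz":0},
    {"claw":0.4,"dx":0,"dy":0,"dz":0,"rx":0,"ry":0,"rz":0},
    {"claw":0.7,"dx":0,"dy":0,"dz":0,"rx":0,"ry":0,"rz":0},
    {"claw":1,"dx":0,"dy":0,"dz":0,"rx":0,"ry":0,"rz":0},
  ],
  force=80,
)

```text
clock: 5.35
tcp_pos: [0.441, -0.1213, 0.0131]
eef_rot: [[0.863, 0.505, 0.002], [0.505, -0.863, -0.001], [0.002, 0.002, -1.0]]
force: [0.5, 0.5, -0.5]
finger_gap: 0.313
grip_force: 78.6
```

Request:
step_arm(
  commands=[
    {"claw":1,"dx":0,"dy":0,"dz":0,"rx":0,"ry":0,"rz":0},
    {"claw":1,"dx":0,"dy":0,"dz":0,"rx":0,"ry":0,"rz":0},
    {"claw":1,"dx":0,"dy":0,"dz":-0.03,"rx":0,"ry":0,"rz":0},
    {"claw":1,"dx":0,"dy":0,"dz":-0.04,"rx":0,"ry":0,"rz":0},
    {"claw":1,"dx":0,"dy":0,"dz":-0.04,"rx":0,"ry":0,"rz":0},
    {"claw":1,"dx":0,"dy":0,"dz":-0.04,"rx":0,"ry":0,"rz":0},
    {"claw":1,"dx":0,"dy":0,"dz":-0.02,"rx":0,"ry":0,"rz":0},
    {"claw":1,"dx":0,"dy":0,"dz":0,"rx":0,"ry":0,"rz":0},
  ],
)

```text
clock: 6.35
tcp_pos: [0.441, -0.1214, 0.1834]
eef_rot: [[0.863, 0.505, 0.004], [0.505, -0.863, -0.002], [0.003, 0.003, -1.0]]
force: [0.0, 0.3, -1.0]
finger_gap: 0.315
grip_force: 78.7
```

```bash
python3 -c "
from h import *; to(.535,.15,.18,17)"
```

```text
clock 6.35 tcp [ 0.441  -0.1214  0.1834] yaw 30.32 tilt [ 0.0039 -0.0016 -1.    ] d_tool [ 0.2182 -0.1868  0.0033] rz total 0.148 F [ 0.05  0.3  -0.95] gap 0.315 q [ 27.8  13.1 -18.6 119.7   5.7  47.8 -53.9]
```

Request:
step_arm(
  commands=[
    {"claw":1,"dx":0.031,"dy":-0.0267,"dz":0,"rx":0,"ry":0,"rz":0},
    {"claw":1,"dx":0.031,"dy":-0.0267,"dz":0,"rx":0,"ry":0,"rz":0},
    {"claw":1,"dx":0.031,"dy":-0.0267,"dz":0,"rx":0,"ry":0,"rz":0},
    {"claw":1,"dx":0.031,"dy":-0.0267,"dz":0,"rx":0,"ry":0,"rz":0},
    {"claw":1,"dx":0.031,"dy":-0.0267,"dz":0,"rx":0,"ry":0,"rz":0},
    {"claw":1,"dx":0.031,"dy":-0.0267,"dz":0,"rx":0,"ry":0,"rz":0},
    {"claw":1,"dx":0.031,"dy":-0.0267,"dz":0,"rx":0,"ry":0,"rz":0},
    {"claw":1,"dx":0,"dy":0,"dz":0,"rx":0,"ry":0,"rz":0},
  ],
)

```text
clock: 7.35
tcp_pos: [0.5322, 0.1536, 0.1803]
eef_rot: [[0.86, 0.51, -0.002], [0.51, -0.86, 0.002], [-0.001, -0.003, -1.0]]
force: [-0.1, -0.9, -0.3]
finger_gap: 0.315
grip_force: 78.8
```

```bash
python3 -c "
from h import *; to(.535,.15,.18,17); s=snap('wrist','w4')
print(np.linalg.inv(s['world_to_cam']).round(3))"
```

```text
clock 7.35 tcp [0.5322 0.1536 0.1803] yaw 30.65 tilt [-0.0019  0.0018 -1.    ] d_tool [0.0005 0.0045 0.0003] rz total 0.1517 F [-0.11 -0.88 -0.28] gap 0.315 q [ 1.000e-01  2.350e+01 -2.440e+01  1.068e+02  1.190e+01  5.230e+01
 -8.920e+01]
[[ 0.511 -0.813 -0.279  0.604]
 [-0.86  -0.484 -0.163  0.195]
 [-0.003  0.323 -0.946  0.323]
 [ 0.     0.     0.     1.   ]]
```

View pics/w4.png

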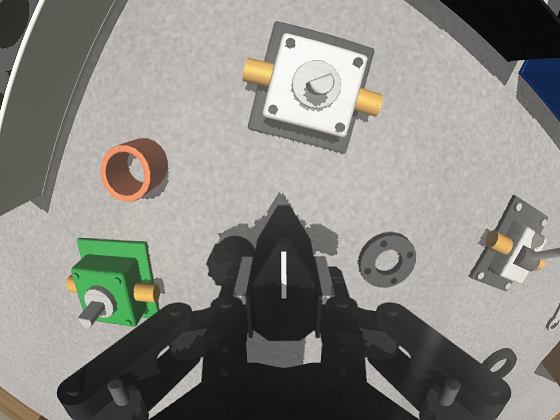

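The spindle is visible at (318,82), and the held knob sits straight at (284,270). I'll enlarge the spindle.

Run:
```python
from h import *
s=dict(np.load('w4.npz')); cv2.imwrite('pics/c4.png',cv2.resize(s['img'][52:117,283:353],None,fx=9,fy=9,interpolation=cv2.INTER_CUBIC)[:585,:,::-1])
```

```text
(no output)
```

View pics/c4.png

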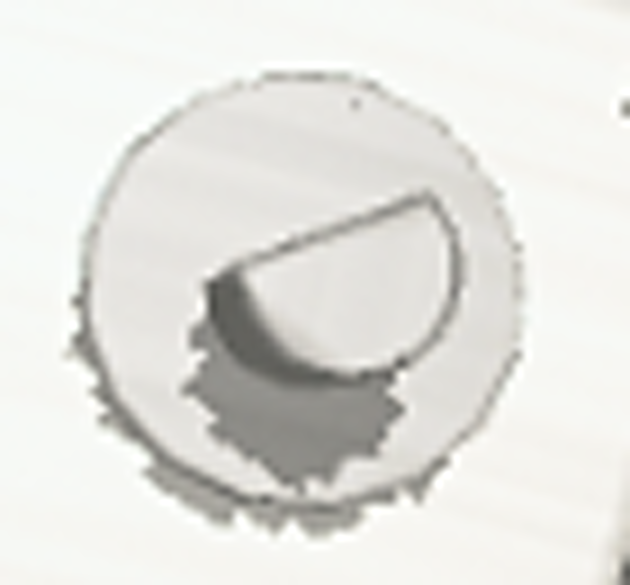

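Run:
```python
from h import *
from scipy.optimize import least_squares
s=dict(np.load('w4.npz'))
px=lambda L:(np.array([p[0] for p in L])/9+283-.45,np.array([p[1] for p in L])/9+52-.45)
c=fish(s,*px([(460,265),(445,330),(400,367),(345,378),(285,358),(245,300),(430,192)]),.093)[:,:2]
o=least_squares(lambda x:np.hypot(*(c-x[:2]).T)-x[2],[.626,.179,.009]).x; print('spindle fit',o)
f=fish(s,*px([(245,265),(430,192)]),.094)[:,:2]; d=f[1]-f[0]; n=np.array([-d[1],d[0]])/np.hypot(*d); 
for k in (1,-1):
    if (f.mean(0)-o[:2])@n*k>0: print('flat yaw',np.degrees(np.arctan2(*(n*k)[::-1])),'dist',(f[0]-o[:2])@n*k,'len',np.hypot(*d))
# collar circle fit z=.06
c=fish(s,*px([(300,73),(180,120),(85,250),(85,320),(140,420),(420,465),(520,300),(500,180),(420,100)]),.06)[:,:2]
o=least_squares(lambda x:np.hypot(*(c-x[:2]).T)-x[2],[.626,.179,.02]).x; print('collar fit',o)
# same line on the knob top, held: image line at z of knob top
z=r.get_state()['tcp_pos'][2]-.012+.042
L=fish(s,[283.5,283.5],[254,296],z)[:,:2]; e=L[0]-L[1]; print('held line yaw',np.degrees(np.arctan2(e[1],e[0])),L, z)
N=fish(s,283,206,z-.042); print('nose low pt',N)
```

```text
spindle fit [0.62862818 0.18026519 0.00868754]
flat yaw 54.16783139457837 dist 0.0032806111425292737 len 0.015537694996491089
collar fit [0.62886331 0.18062443 0.01937269]
held line yaw 30.699530551160315 [[0.55395776 0.16617931]
 [0.53689307 0.15604722]] 0.21009634635267177
nose low pt [0.55847888 0.1692994  0.16809635]
```

The flat faces yaw of about 54°, and the spindle axis is at about (0.6287, 0.1804). The bore sits about 2 mm behind the TCP along the nose.

Request:
step_arm(
  commands=[
    {"claw":1,"dx":0.0247,"dy":0.0063,"dz":0,"rx":0,"ry":0,"rz":0},
    {"claw":1,"dx":0.0247,"dy":0.0063,"dz":0,"rx":0,"ry":0,"rz":0},
    {"claw":1,"dx":0.0247,"dy":0.0063,"dz":0,"rx":0,"ry":0,"rz":0},
    {"claw":1,"dx":0.0246,"dy":0.0063,"dz":0,"rx":0,"ry":0,"rz":0},
    {"claw":1,"dx":0,"dy":0,"dz":0.02,"rx":0,"ry":0,"rz":-0.087},
    {"claw":1,"dx":0,"dy":0,"dz":0.02,"rx":0,"ry":0,"rz":-0.087},
    {"claw":1,"dx":0,"dy":0,"dz":0.015,"rx":0,"ry":0,"rz":-0.087},
    {"claw":1,"dx":0,"dy":0,"dz":0,"rx":0,"ry":0,"rz":0},
  ],
)

```text
clock: 8.4
tcp_pos: [0.6294, 0.1757, 0.1243]
eef_rot: [[0.593, 0.805, -0.004], [0.805, -0.593, -0.002], [-0.004, -0.003, -1.0]]
force: [0.1, 0.1, 0.1]
finger_gap: 0.314
grip_force: 78.6
```

```bash
python3 -c "
from h import *; to(.630,.1822,.118,54.2); s=snap('wrist','w5'); cv2.imwrite('pics/c5.png',cv2.resize(s['img'][150:350,180:390],None,fx=2.9,fy=2.9,interpolation=2)[:,:,::-1])"
```

```text
clock 8.4 tcp [0.6294 0.1757 0.1243] yaw 53.65 tilt [-0.0045 -0.0018 -1.    ] d_tool [ 0.0057 -0.0034  0.0063] rz total -0.0061 F [0.07 0.1  0.06] gap 0.314 q [  0.1  37.1 -26.5  94.3  19.6  53.5 -69.9]
```

View pics/c5.png

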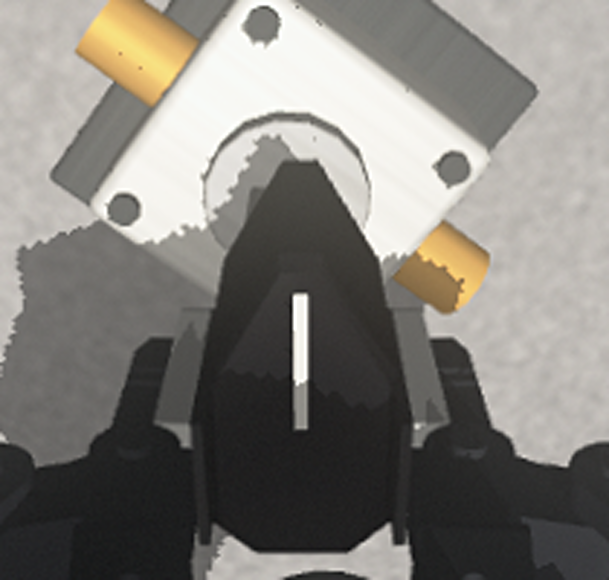

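Run:
```python
from h import *
from scipy.optimize import least_squares
s=dict(np.load('w5.npz')); t=np.array([.6294,.1757,.1243]); R=r.get_state()['eef_rot']
px=lambda L:(np.array([p[0] for p in L])/2.9+180-.4,np.array([p[1] for p in L])/2.9+150-.4)
c=fish(s,*px([(207,178),(225,147),(250,130),(290,120),(325,128),(350,145),(366,170),(370,190),(206,205)]),.06)[:,:2]
o=least_squares(lambda x:np.hypot(*(c-x[:2]).T)-.02,[.626,.179]).x; print('collar',o)
N=fish(s,*px([(300,160)]),t[2]-.012)[0]; print('nose in tool',R.T@(N-t)); print('spindle in tool',R.T@(np.r_[o,t[2]]-t))
```

```text
collar [0.6286668 0.1799743]
nose in tool [ 0.03123944 -0.00019387  0.01192899]
spindle in tool [ 3.00499348e-03 -3.12685713e-03 -2.88472081e-06]
```

Request:
step_arm(
  commands=[
    {"claw":1,"dx":0.0049,"dy":-0.003,"dz":0,"rx":0,"ry":0,"rz":-0.006},
    {"claw":1,"dx":0,"dy":0,"dz":0,"rx":0,"ry":0,"rz":0},
    {"claw":1,"dx":0,"dy":0,"dz":0.006,"rx":0,"ry":0,"rz":0},
    {"claw":1,"dx":0,"dy":0,"dz":0.006,"rx":0,"ry":0,"rz":0},
    {"claw":1,"dx":0,"dy":0,"dz":0.005,"rx":0,"ry":0,"rz":0},
    {"claw":1,"dx":0,"dy":0,"dz":0.003,"rx":0,"ry":0,"rz":0},
    {"claw":1,"dx":0,"dy":0,"dz":0.002,"rx":0,"ry":0,"rz":0},
    {"claw":1,"dx":0,"dy":0,"dz":0,"rx":0,"ry":0,"rz":0},
  ],
)

```text
clock: 9.45
tcp_pos: [0.6312, 0.1836, 0.1049]
eef_rot: [[0.583, 0.813, -0.0], [0.813, -0.583, -0.0], [-0.0, -0.0, -1.0]]
force: [-1.0, 0.1, 0.4]
finger_gap: 0.317
grip_force: 79.0
```

```bash
python3 -c "
from h import *; to(.630,.1822,.076,54.2); print(r.get_state()['moment'])"
```

```text
clock 9.45 tcp [0.6312 0.1836 0.1049] yaw 54.37 tilt [-3.e-04 -3.e-04 -1.e+00] d_tool [-0.0018 -0.0001  0.0289] rz total 0.0019 F [-0.99  0.05  0.39] gap 0.317 q [ -0.9  38.7 -26.1  94.5  20.5  51.7 -70.5]
[-0.22337033  0.24731473  0.04163814]
```

Request:
step_arm(
  commands=[
    {"claw":1,"dx":-0.0018,"dy":0,"dz":0,"rx":0,"ry":0,"rz":0},
    {"claw":1,"dx":0,"dy":0,"dz":0.002,"rx":0,"ry":0,"rz":0},
    {"claw":1,"dx":0,"dy":0,"dz":0.002,"rx":0,"ry":0,"rz":0},
    {"claw":1,"dx":0,"dy":0,"dz":0.002,"rx":0,"ry":0,"rz":0},
    {"claw":1,"dx":0,"dy":0,"dz":0.002,"rx":0,"ry":0,"rz":0},
    {"claw":1,"dx":0,"dy":0,"dz":0,"rx":0,"ry":0,"rz":0},
    {"claw":1,"dx":0,"dy":0,"dz":0,"rx":0,"ry":0,"rz":0},
    {"claw":1,"dx":0,"dy":0,"dz":0,"rx":0,"ry":0,"rz":0},
  ],
)

```text
clock: 10.45
tcp_pos: [0.6302, 0.1823, 0.0968]
eef_rot: [[0.582, 0.813, -0.0], [0.813, -0.582, -0.0], [-0.0, -0.0, -1.0]]
force: [-0.2, -0.5, 0.2]
finger_gap: 0.312
grip_force: 78.9
```

```bash
python3 -c "
from h import *; to(.630,.1822,.076,54.2); print(r.get_state()['moment'])"
```

```text
clock 10.45 tcp [0.6302 0.1823 0.0968] yaw 54.38 tilt [-1.e-04 -0.e+00 -1.e+00] d_tool [-0.0002 -0.0001  0.0208] rz total 0.002 F [-0.22 -0.48  0.23] gap 0.312 q [ -0.9  39.1 -25.9  94.9  20.8  50.8 -70.7]
[-0.01514577  0.05725715  0.02148662]
```

It has entered freely. I keep pushing.

Request:
step_arm(
  commands=[
    {"claw":1,"dx":0,"dy":0,"dz":0.003,"rx":0,"ry":0,"rz":0},
    {"claw":1,"dx":0,"dy":0,"dz":0.003,"rx":0,"ry":0,"rz":0},
    {"claw":1,"dx":0,"dy":0,"dz":0.003,"rx":0,"ry":0,"rz":0},
    {"claw":1,"dx":0,"dy":0,"dz":0.003,"rx":0,"ry":0,"rz":0},
    {"claw":1,"dx":0,"dy":0,"dz":0.003,"rx":0,"ry":0,"rz":0},
    {"claw":1,"dx":0,"dy":0,"dz":0.003,"rx":0,"ry":0,"rz":0},
    {"claw":1,"dx":0,"dy":0,"dz":0,"rx":0,"ry":0,"rz":0},
    {"claw":1,"dx":0,"dy":0,"dz":0,"rx":0,"ry":0,"rz":0},
  ],
)

```text
clock: 11.45
tcp_pos: [0.6303, 0.1823, 0.08]
eef_rot: [[0.583, 0.813, 0.0], [0.813, -0.583, -0.0], [-0.0, 0.001, -1.0]]
force: [-3.7, -1.1, 9.1]
finger_gap: 0.314
grip_force: 79.6
```

```bash
python3 -c "
from h import *; to(.630,.1822,.076,54.2); print(r.get_state()['moment'])"
```

```text
clock 11.45 tcp [0.6303 0.1823 0.08  ] yaw 54.37 tilt [ 3.e-04 -5.e-04 -1.e+00] d_tool [-0.0003 -0.0002  0.004 ] rz total 0.0019 F [-3.74 -1.12  9.15] gap 0.314 q [ -1.3  40.3 -25.3  95.3  21.5  49.2 -71.2]
[-0.31947432  0.81486289  0.01838719]
```

Request:
step_arm(
  commands=[
    {"claw":1,"dx":0,"dy":0,"dz":0.0015,"rx":0,"ry":0,"rz":0},
    {"claw":1,"dx":0,"dy":0,"dz":0.0015,"rx":0,"ry":0,"rz":0},
    {"claw":1,"dx":0,"dy":0,"dz":0.001,"rx":0,"ry":0,"rz":0},
    {"claw":1,"dx":0,"dy":0,"dz":0.001,"rx":0,"ry":0,"rz":0},
    {"claw":1,"dx":0,"dy":0,"dz":0,"rx":0,"ry":0,"rz":0},
    {"claw":1,"dx":0,"dy":0,"dz":0,"rx":0,"ry":0,"rz":0},
    {"claw":1,"dx":0,"dy":0,"dz":0,"rx":0,"ry":0,"rz":0},
    {"claw":1,"dx":0,"dy":0,"dz":0,"rx":0,"ry":0,"rz":0},
  ],
)

```text
clock: 12.45
tcp_pos: [0.6305, 0.1824, 0.0768]
eef_rot: [[0.583, 0.813, 0.001], [0.813, -0.583, -0.001], [-0.0, 0.001, -1.0]]
force: [-6.3, -2.6, 18.9]
finger_gap: 0.309
grip_force: 81.3
```

Request:
step_arm(
  commands=[
    {"claw":1,"dx":0,"dy":0,"dz":0.001,"rx":0,"ry":0,"rz":0},
    {"claw":1,"dx":0,"dy":0,"dz":0.0005,"rx":0,"ry":0,"rz":0},
    {"claw":1,"dx":0,"dy":0,"dz":0,"rx":0,"ry":0,"rz":0},
    {"claw":1,"dx":0,"dy":0,"dz":0,"rx":0,"ry":0,"rz":0},
    {"claw":1,"dx":0,"dy":0,"dz":0,"rx":0,"ry":0,"rz":0},
    {"claw":1,"dx":0,"dy":0,"dz":0,"rx":0,"ry":0,"rz":0},
    {"claw":1,"dx":0,"dy":0,"dz":0,"rx":0,"ry":0,"rz":0},
    {"claw":1,"dx":0,"dy":0,"dz":0,"rx":0,"ry":0,"rz":0},
  ],
)

```text
clock: 13.45
tcp_pos: [0.6305, 0.1825, 0.0766]
eef_rot: [[0.583, 0.813, 0.001], [0.813, -0.583, -0.001], [-0.0, 0.002, -1.0]]
force: [-10.0, -4.2, 27.9]
finger_gap: 0.319
grip_force: 82.2
```

Run:
```python
from h import *
to(.630,.1822,.076,54.2); s=snap('wrist','w6')
N=fish(s,*[np.array([x]) for x in (283.,205.)],.064); print(N)
b=snap('scene','sc6')
w=b['world_to_cam']@np.array([.63,.18,.08,1]); f=210/np.tan(np.radians(float(b['vfov']))/2); u,v=(int(f*w[0]/w[2]+b['cx']),int(f*w[1]/w[2]+b['cy']))
A=cv2.resize(b['img'][v-50:v+50,u-60:u+60],(600,500)); cv2.imwrite('pics/c6.png',A[:,:,::-1])
```

```text
clock 13.45 tcp [0.6305 0.1825 0.0766] yaw 54.37 tilt [ 0.0013 -0.0014 -1.    ] d_tool [-0.0006 -0.0003  0.0006] rz total 0.0019 F [-9.99 -4.17 27.9 ] gap 0.319 q [ -1.4  40.6 -25.2  95.4  21.7  48.9 -71.4]
[[0.64847865 0.20771938 0.064     ]]
```

View pics/c6.png

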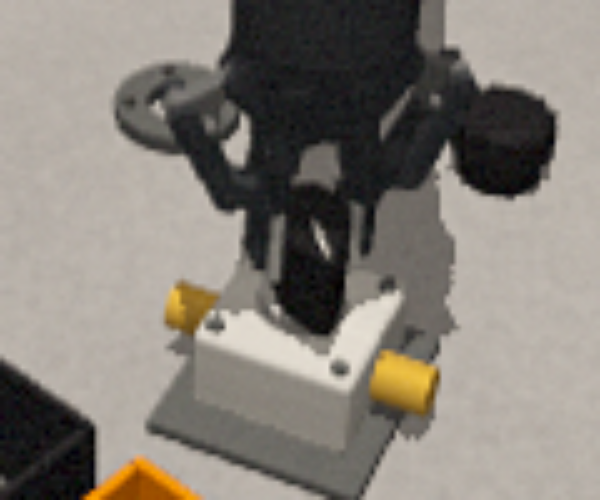

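The scene shows the knob down by the collar. TCP height puts the knob's underside at about 64 mm, and the force rises steeply there, so it is fully on and at the bottom stop. I'm handing the job in.

```bash
python3 -c "
from plant import r; print(r.finish_job())"
```

```text
the job is handed in; nothing more can be done
None
```

I flipped the isolator lever shut, pushed the pointer knob fully onto the vent spindle with its flat aligned, and handed the job in at about 13.5 s with the spindle held down on its stop at about 28 N. The hand-in returned no verdict.

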